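# Find the stamped specimen crate and push it to the dispatch line

### The job

One of the two grey specimen crates is stamped underneath. Tip each in turn, the one on the robot's left first and then the right one, by pressing its ledge down to the bench for a moment and letting it settle back; then push the stamped crate sideways along the bench until the dispatch line runs under its middle, and leave the other crate where it stands. Nothing is to be picked up, and the other things on the bench stay where they are.

Things in the scene. Friction and masses are not known exactly. Their poses are not given: they have to be found in the camera images.
- crate_a: grey plastic specimen crate; box 130 (x) by 120 (y) mm, walls 72 mm tall, capped tubes fixed inside reach 80 mm, about 0.5 kg. Origin: centre of the footprint at bench level; x away from the robot, z up. A 110 mm wide, 6 mm thick ledge stands out from its near (-x) wall, x = -65 to -130 mm, top 72 mm up. Outwardly the same as crate_b; which stands on the left is random.
- crate_b: grey plastic specimen crate; box 130 (x) by 120 (y) mm, walls 72 mm tall, capped tubes fixed inside reach 80 mm, about 0.5 kg. Origin: centre of the footprint at bench level; x away from the robot, z up. A 110 mm wide, 6 mm thick ledge stands out from its near (-x) wall, x = -65 to -130 mm, top 72 mm up. Outwardly the same as crate_a; which stands on the left is random.
- crate_a_ledge (a point): middle of the ledge's top face near its outer edge, where to press: x = -117, z = 72 mm in crate_a. A few N here tip the crate about its heel; at 45 degrees (0.79 rad) the ledge's outer edge meets the bench. The far side of the underside then shows from beyond the table. Let go, the crate falls back flat
- crate_a_side (a point): middle of crate_a's left (+y) side wall, y = +60, z = 25 mm; the right one is at y = -60. Pushed low on a side wall, near its middle, the crate slides upright; its centre of mass is at about x = -18, y = 0, z = 30 mm
- crate_a_heel (a point): middle of crate_a's near bottom edge (x = -65, z = 0 mm), about which it tips; the crate's underside is flat from here to the toe
- crate_a_toe (a point): far end of crate_a's flat underside (x = +15, z = 0 mm); from here the underside slopes up at 35 degrees to z = 35 mm at x = +65 mm
- crate_b_ledge (a point): middle of the ledge's top face near its outer edge, where to press: x = -117, z = 72 mm in crate_b. A few N here tip the crate about its heel; at 45 degrees (0.79 rad) the ledge's outer edge meets the bench. The far side of the underside then shows from beyond the table. Let go, the crate falls back flat
- crate_b_side (a point): middle of crate_b's left (+y) side wall, y = +60, z = 25 mm; the right one is at y = -60. Pushed low on a side wall, near its middle, the crate slides upright; its centre of mass is at about x = -18, y = 0, z = 30 mm
- crate_b_heel (a point): middle of crate_b's near bottom edge (x = -65, z = 0 mm), about which it tips; the crate's underside is flat from here to the toe
- crate_b_toe (a point): far end of crate_b's flat underside (x = +15, z = 0 mm); from here the underside slopes up at 35 degrees to z = 35 mm at x = +65 mm
- stamp (a point): centre of the ink stamp (black ring 54 mm across with a bar through it) on the sloping far part of one crate's underside, at x = +40, y = 0, z = +17 mm in that crate's frame; it cannot be seen until that crate is tipped, and moves with that crate. The other crate's underside is bare
- line: the dispatch line: flat dark tape on the bench, 20 mm wide and 320 mm long with a 100 mm cross bar at each end, running away from the robot between the crates. Origin: its middle; x along the line, y across it to the left, z up. Things slide over it freely
- reagent: amber reagent bottle, 54 mm across, 130 mm tall; bystander, not part of the work. Origin: centre of its underside
- jar: clear screw jar, 64 mm across, 75 mm tall; bystander, not part of the work. Origin: centre of its underside
- slide_box: flat cardboard slide box, 50 x 76 x 28 mm, lying by the near end of the line; bystander, not part of the work. Origin: centre of its underside
- beaker: clear open cup, 60 mm across, 75 mm tall; bystander, not part of the work. Origin: centre of its underside
- timer: white bench timer, 45 x 70 x 24 mm; bystander, not part of the work. Origin: centre of its underside
- tube_rack: white rack of capped tubes, 70 x 160 mm, 80 mm tall, beyond the line; bystander, not part of the work. Origin: centre of its underside
- weight: small brass balance weight, 36 mm across, 46 mm tall; bystander, not part of the work. Origin: centre of its underside
There are look-alikes about, which are no part of the job. Leave any red look-alike of the crate_a alone.

How it is judged:
By the outcome, as a careful person would: the job done as asked, in the order asked, and still so for the second after the job is handed in, with the robot touching nothing.
It also fails if it takes over 72 s, if anything falls off the work surface, if the arm or the gripper's body presses on something with over 40 N, if the wrist force passes 120 N, or if a joint passes its speed limit or range.

### The arm

A 7-joint arm with a two-finger parallel gripper is mounted at the origin on the work surface. World frame = base frame: x ahead of the robot, y to its left, z up, the work surface at z = 0. Lengths are in m, angles in rad, forces in N, time in s.
With the tool pointing down it reaches from about 0.4 to 0.85 m from the base axis. Payload 10.4 kg.
Tool frame: the origin (TCP) lies between the finger pads; the fingertips stand 22 mm ahead of it and the grasp point (between the pads) lies 3 mm ahead of it; z points along the fingers, y is the line along which they close (so a half turn about z gives the same grasp; the last joint's range is limited). The gripper opens to 85 mm and grips with 20 to 120 N. Pads are 22 mm wide; open, the fingers measure 114 mm over their backs; the gripper's body (76 mm by 85 mm) begins 54 mm behind the grasp point. The pads swing forward as they close: fully open they stand 13 mm farther back than shut.
Start: joints at [1.207, 0.332, -0.065, 1.46, 0.022, 1.35, -0.088], TCP at [0.209, -0.589, 0.253] pointing down, gripper open.
Joint ranges: [-2.6, 2.6], [-0.5, 2.12], [-1.47, 1.34], [0.16, 2.42], [-1.27, 4.41], [0.06, 2.06], [-2.6, 2.6]. Speed limits (rad/s): [2.22, 2.22, 2.79, 2.79, 3.14, 3.14, 3.14].

### API

Orientations are given as a unit quaternion [x, y, z, w].
In Python, from workcell import manip, camera, ticket, boxes_of, outline_of gives the robot as it stands.
- The arm moves only by the tool carry_out, never from a script. Its argument "deltas" is a list of rows, each a list of 5 numbers: the shift along the tool's x, y, z as a fraction of full scale, then the turn about the tool's z as a fraction of full scale, then the opening, from -1 (shut) to 1 (fully open), so that 0 is half open. In form: [[tx, ty, tz, spin, gripper], ...]. A call has 1 to 20 rows; each row is the pose to reach, as a shift and turn from the pose commanded when the call began, along the tool's axes at that moment; what a row does not reach only later rows make up. Full scale, the value 1, is 150 mm for a shift and 30 degrees for a turn. A row lasts 1/8 s, in which the tool goes at most 62.5 mm and 10.7 degrees, less where a joint would pass 70% of its speed; a pose out of reach is approached as far as the arm can. A call with a number of a shift or a turn outside -1 to 1 is refused whole. A call with a gripper value outside its range is refused whole. The fingers move at their own pace and stop on an object; "force" is the grip in N (left out, the last holds). Time passes only in rows, so rows that repeat a pose let the fingers close. It gives the time, the measured TCP pose, the force, the opening and the grip force at its end, in the units of the state.
- manip.get_obs(): the state, without advancing time (a new reading comes with each control period).
- camera(name): name is "scene" or "top"; returns a dict with "img" (400x640x3 uint8, red, green, blue), "depth" (400x640 float32, m along the optical axis (not along the pixel's ray), 0 where there is no reading), "vertical_fov" (degrees; the focal length in pixels is half the picture's height over the tangent of half this angle, whatever the lens; pixels are square), "cx", "cy" (the principal point, pixels), "k1" (the pictures are not rectified: a ray, as slopes to the right and down, at radius r is drawn at 1 + k1 r^2 times it, then the intrinsics apply), "R" (3x3) and "t" (3): a world point X has camera coordinates R X + t. Camera axes: x right, y down, z forward; pixel columns grow to the right and rows downward; lengths in m; the calibration is good to about 2 mm. A picture is of the moment at which its call begins.
- ticket.hand_in(): hands the job in; it is judged then, once.
Trained networks look in a picture, given as the dict that the camera call returned (one of the last four; its "shot" number tells which), for a name from the list of things; names that differ only in an ending like _2 or _b are one class to them, and where a whole thing is asked for, a point or a joint stands for the part that bears it (a point fixed in the world has none). Each returns a list of dicts, best first, with "conf" (0 to 1); they miss things now and then, are a little off and sometimes report something else, mostly with a low value. They report only what shows in the picture. A call takes as long as a camera call. They do not tell look-alikes from the thing itself.
- boxes_of(query, picture): "position" ([x, y, z] in m, in world coordinates, good to about 4 mm: the middle of the surface that is visible of it).
- outline_of(query, picture): "region" (400x640 bool, what is visible of it).
The state is a dict: "clock": time; "joint_pos": joint angles; "joint_velocities": joint speeds; "tau": joint torques, N m; "position": TCP position; "ee_rot": TCP orientation; "ft_force": force on the tool from outside, world axes, zero at the start; "torque": the same for the moment, N m; "grip_width": opening from 0.0 (shut) to 1.0 (fully open); "grasp_force": force on a finger pad.
Only numpy, scipy, OpenCV 4.12 (cv2) and the standard library are available. Lean on these libraries where they do the work, as an engineer would, in place of code of your own. Each camera call takes 0.05 s, during which the arm holds its last target. There are 200 camera calls.

## Working session

There is one attempt and no reset: what is moved stays moved. The work goes in short steps, Python scripts to look and compute and a tool call to move; the robot and the scene stay as the last step left them, time stands still between calls to the robot, and variables do not carry over. Pictures are saved under pics/ and viewed, at most 10 in all, crops included, and the job is handed in when it is done.

Besides the shell and the picture viewer there is one more tool, called as name(argument=value, ...), one argument or row to a line, values as JSON. carry_out: Moves the arm, as the interface text tells. Its arguments: {"type":"object","properties":{"deltas":{"type":"array","items":{"type":"array","items":{"type":"number"}}},"force":{"type":"number"}},"required":["deltas"]}

```bash
mkdir -p pics; ls; cat > h.py <<'E'
import numpy as np, cv2
from workcell import manip, camera, ticket, boxes_of, outline_of
from scipy.spatial.transform import Rotation as Rot
def save(p,n): cv2.imwrite('pics/'+n,cv2.cvtColor(p['img'],cv2.COLOR_RGB2BGR))
def proj(p,X):
    c=np.asarray(X)@np.array(p['R']).T+p['t']; s=c[...,:2]/c[...,2:]
    f=200/np.tan(np.radians(p['vertical_fov'])/2)
    return s*(1+p['k1']*(s**2).sum(-1,keepdims=True))*f+[p['cx'],p['cy']]
def world(p,uv,z=None):
    """pixels -> world, by depth or on plane z"""
    uv=np.atleast_2d(uv).astype(float); f=200/np.tan(np.radians(p['vertical_fov'])/2)
    d=(uv-[p['cx'],p['cy']])/f; s=d.copy()
    for _ in range(20): s=d/(1+p['k1']*(s**2).sum(1,keepdims=True))
    r=np.c_[s,np.ones(len(s))]; R=np.array(p['R']); t=np.array(p['t'])
    if z is None:
        D=p['depth'][uv[:,1].astype(int),uv[:,0].astype(int)]; return (r*D[:,None]-t)@R
    o=-t@R; w=r@R; return o+w*((z-o[2])/w[:,2:])
E
python3 - <<'E'
from h import *
o=manip.get_obs(); print({k:np.round(v,3) for k,v in o.items()})
s=camera('scene');t=camera('top'); save(s,'s0.png');save(t,'t0.png')
for n,p in(('s',s),('t',t)):
    print(n,'cam at',np.round(-np.array(p['t'])@np.array(p['R']),2))
    for q in['crate_a','crate_a_ledge','crate_a_side','line','reagent','jar','slide_box','beaker','timer','tube_rack','weight']:
        print(n,q,[(np.round(b['position'],3).tolist(),round(b['conf'],2)) for b in boxes_of(q,p)[:4]])
E
```

```text
pics
{'clock': np.float64(0.0), 'joint_pos': array([ 1.207,  0.333, -0.065,  1.461,  0.022,  1.35 , -0.089]), 'joint_velocities': array([-0.001, -0.   ,  0.001, -0.002,  0.   ,  0.001, -0.001]), 'tau': array([-1.0000e-03, -6.2545e+01,  4.9000e-02, -3.9160e+01,  1.6000e-02,
        1.0000e-02, -0.0000e+00]), 'position': array([ 0.209, -0.589,  0.253]), 'ee_rot': array([ 0.986,  0.17 , -0.   , -0.001]), 'ft_force': array([ 0.096, -0.341, -1.019]), 'torque': array([-0.021, -0.01 , -0.028]), 'grasp_force': np.float64(0.0), 'grip_width': np.float64(1.002)}
s cam at [1.15 0.97 1.2 ]
s crate_a [([0.548, 0.222, 0.065], 0.94), ([0.584, -0.193, 0.066], 0.91), ([0.228, 0.307, 0.067], 0.73)]
s crate_a_ledge [([0.228, 0.306, 0.069], 0.82), ([0.551, 0.222, 0.07], 0.81)]
s crate_a_side [([0.228, 0.309, 0.066], 0.89), ([0.552, 0.226, 0.068], 0.63)]
s line [([0.601, -0.04, 0.0], 0.97)]
s reagent [([0.78, 0.227, 0.079], 0.87)]
s jar [([0.776, -0.206, 0.056], 0.68)]
s slide_box [([0.401, 0.04, 0.024], 0.6)]
s beaker [([0.591, 0.494, 0.046], 0.63)]
s timer [([0.583, -0.483, 0.023], 0.52)]
s tube_rack []
s weight [([0.68, 0.427, 0.032], 0.57)]
t cam at [0.31 0.02 1.37]
t crate_a [([0.577, -0.209, 0.075], 0.91), ([0.545, 0.215, 0.07], 0.74), ([0.223, 0.298, 0.071], 0.61)]
t crate_a_ledge [([0.221, 0.294, 0.068], 0.83), ([0.54, 0.214, 0.068], 0.67), ([0.579, -0.501, 0.025], 0.15)]
t crate_a_side [([0.539, 0.215, 0.07], 0.81), ([0.221, 0.3, 0.073], 0.8)]
t line [([0.578, -0.037, 0.0], 0.73)]
t reagent [([0.756, 0.209, 0.083], 0.64)]
t jar [([0.764, -0.218, 0.076], 0.58), ([0.543, 0.214, 0.071], 0.37)]
t slide_box [([0.396, 0.024, 0.024], 0.65)]
t beaker [([0.594, 0.504, 0.043], 0.61)]
t timer [([0.578, -0.501, 0.026], 0.69)]
t tube_rack [([0.798, -0.021, 0.035], 0.81), ([0.574, -0.214, 0.074], 0.36)]
t weight [([0.667, 0.417, 0.027], 0.65), ([0.576, -0.214, 0.075], 0.61), ([0.539, 0.212, 0.071], 0.6), ([0.594, 0.505, 0.043], 0.51)]
```

View pics/t0.png

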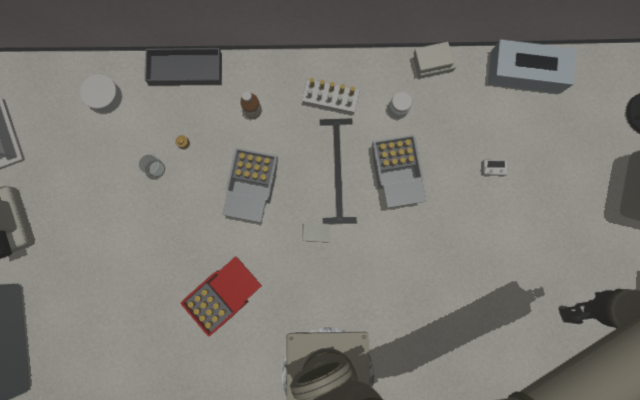

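View pics/s0.png

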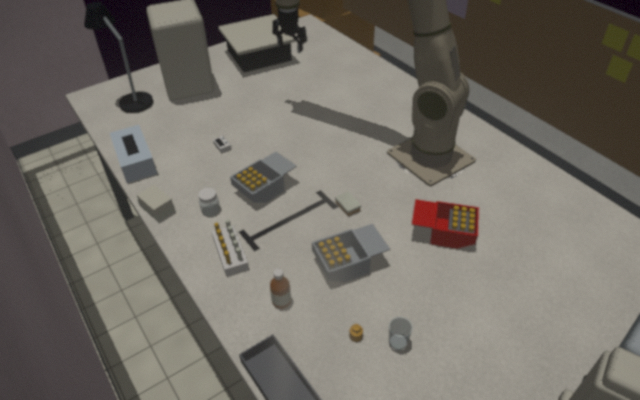

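```bash
cat >> h.py <<'E'
def fit_crates(p,near=None):
    """pose (x,y,yaw) of crates from points at wall-top height near given centres"""
    vv,uu=np.mgrid[0:400,0:640]; uv=np.c_[uu.ravel(),vv.ravel()]
    X=world(p,uv); ok=(p['depth'].ravel()>0)&(X[:,2]>.06)&(X[:,2]<.092); X=X[ok]
    out=[]
    for c in near:
        q=X[np.hypot(*(X[:,:2]-c).T)<.16]
        (cx,cy),(w,h),a=cv2.minAreaRect(q[:,:2].astype(np.float32))
        a=np.radians(a if w>h else a+90)
        if np.cos(a)<0: a+=np.pi
        L=max(w,h); a=(a+np.pi)%(2*np.pi)-np.pi
        o=np.array([cx,cy])+.0325*np.array([np.cos(a),np.sin(a)])
        out.append((o[0],o[1],a)); print('crate',np.round([*o,np.degrees(a)],4),'size',np.round([L,min(w,h)],3),len(q))
    return out
E
python3 - <<'E'
from h import *
for n in('top','scene'):
    p=camera(n); fit_crates(p,[(.53,.213),(.565,-.21)])
    m=outline_of('line',p)[0]['region']; v,u=np.nonzero(m); W=world(p,np.c_[u,v],0.)[:,:2].astype(np.float32)
    print('line',cv2.minAreaRect(W))
    for q in ['tube_rack','slide_box','jar','reagent']:
        r=outline_of(q,p)
        if r:
            v,u=np.nonzero(r[0]['region']); W=world(p,np.c_[u,v]); print(q,np.percentile(W,[2,98],axis=0).round(3).tolist())
o=manip.get_obs();print(Rot.from_quat(o['ee_rot']).as_matrix().round(3))
E
```

```text
crate [  0.5663   0.2086 -11.8959] size [0.196 0.123] 1682
crate [ 0.5998 -0.2078  7.8781] size [0.196 0.126] 1705
line ((0.5854464769363403, -0.037538859993219376), (0.31904006004333496, 0.0975930318236351), 0.8128724098205566)
tube_rack [[0.759, -0.095, 0.005], [0.846, 0.057, 0.083]]
slide_box [[0.57, 0.47, -0.0], [0.623, 0.524, 0.077]]
jar [[0.74, -0.253, 0.007], [0.795, -0.196, 0.08]]
reagent [[0.746, 0.188, 0.001], [0.793, 0.244, 0.134]]
crate [  0.5634   0.2102 -11.2961] size [0.198 0.13 ] 1668
crate [ 0.598  -0.2059  7.9867] size [0.2  0.13] 1189
line ((0.5331919193267822, -0.2564203143119812), (0.22828970849514008, 0.19580529630184174), 8.542306900024414)
tube_rack [[0.77, -0.101, 0.002], [0.852, 0.063, 0.084]]
slide_box [[0.373, -0.011, 0.002], [0.426, 0.069, 0.034]]
jar [[0.741, -0.248, 0.003], [0.8, -0.191, 0.081]]
reagent [[0.75, 0.194, 0.001], [0.799, 0.243, 0.133]]
[[ 0.943  0.334  0.   ]
 [ 0.334 -0.943 -0.   ]
 [ 0.     0.    -1.   ]]
```

carry_out(
  deltas=[
    [1,-0.97,0,0.33,-1],
    [1,-0.97,0,0.66,-1],
    [1,-0.97,0,1,-1],
    [1,-0.97,0,1,-1],
    [1,-0.97,0,1,-1],
  ],
)

```text
clock: 2.42
position: [0.3028, -0.4004, 0.2538]
ee_rot: [0.996, -0.09, 0.0, 0.0]
ft_force: [-0.1, -0.3, 0.4]
grip_width: 0.001
grasp_force: 0.0
```

carry_out(
  deltas=[
    [0.8,-1,0,0,-1],
    [0.8,-1,0,0,-1],
    [0.8,-1,0,0,-1],
    [0.8,-1,0,0,-1],
  ],
)

```text
clock: 2.92
position: [0.4499, -0.2733, 0.2532]
ee_rot: [0.996, -0.088, 0.001, -0.001]
ft_force: [-0.2, -0.4, 0.2]
grip_width: -0.003
grasp_force: 0.0
```

carry_out(
  deltas=[
    [0,-1,0,0,-1],
    [0,-1,0,0,-1],
    [0,-1,0,0,-1],
  ],
)

```text
clock: 3.3
position: [0.4745, -0.1269, 0.2536]
ee_rot: [0.996, -0.09, 0.0, -0.0]
ft_force: [-0.2, 0.4, 0.4]
grip_width: 0.004
grasp_force: 0.0
```

carry_out(
  deltas=[
    [0,-1,0,0,-1],
    [0,-1,0,0,-1],
    [0,-1,0,0,-1],
  ],
)

```text
clock: 3.68
position: [0.502, 0.0208, 0.2535]
ee_rot: [0.996, -0.09, 0.0, -0.0]
ft_force: [-0.5, -0.9, -0.3]
grip_width: 0.005
grasp_force: 0.0
```

carry_out(
  deltas=[
    [-0.2,-1,0,0,-1],
    [-0.2,-1,0,0,-1],
    [-0.2,-1,0,0,-1],
    [-0.2,-1,0,0,-1],
  ],
)

```text
clock: 4.18
position: [0.4995, 0.1726, 0.2531]
ee_rot: [0.996, -0.09, -0.0, -0.0]
ft_force: [0.1, -0.8, 0.8]
grip_width: -0.0
grasp_force: 0.0
```

carry_out(
  deltas=[
    [-0.39,-0.34,0.3,0,-1],
    [-0.39,-0.34,0.6,0,-1],
    [-0.39,-0.34,0.9,0,-1],
    [-0.39,-0.34,0.97,0,-1],
    [-0.39,-0.34,0.97,0,-1],
  ],
)

```text
clock: 4.8
position: [0.4521, 0.2313, 0.1083]
ee_rot: [0.996, -0.092, 0.0, 0.0]
ft_force: [0.4, 0.7, 0.5]
grip_width: 0.001
grasp_force: 0.0
```

```bash
python3 - <<'E'
from h import *
a=camera('scene');b=camera('top')
cv2.imwrite('pics/c1.png',cv2.cvtColor(np.hstack([cv2.resize(a['img'][170:320,260:440],None,fx=2.2,fy=2.2),cv2.resize(b['img'][120:270,170:350],None,fx=2.2,fy=2.2)]),cv2.COLOR_RGB2BGR))
o=manip.get_obs();print(o['position'],o['ft_force'])
E
```

```text
[0.45257155 0.23231491 0.10955406] [ 0.55278456  0.58064307 -0.44752235]
```

View pics/c1.png

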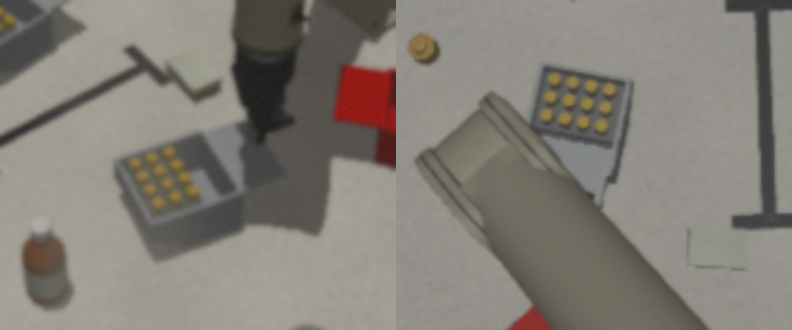

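carry_out(
  deltas=[
    [0,0,0.08,0,-1],
    [0,0,0.1,0,-1],
    [-0.045,0,0.13,0,-1],
    [-0.09,0,0.16,0,-1],
    [-0.13,0,0.2,0,-1],
    [-0.163,0,0.24,0,-1],
    [-0.19,0,0.285,0,-1],
    [-0.22,0,0.33,0,-1],
    [-0.24,0,0.38,0,-1],
    [-0.26,0,0.43,0,-1],
    [-0.26,0,0.44,0,-1],
  ],
)

```text
clock: 6.28
position: [0.4118, 0.2393, 0.041]
ee_rot: [0.996, -0.091, -0.001, 0.001]
ft_force: [-3.6, 0.1, 2.0]
grip_width: 0.0
grasp_force: 1.8
```

```bash
python3 - <<'E'
from h import *
a=camera('scene')
print([(b['conf'],b['position']) for b in boxes_of('stamp',a)])
cv2.imwrite('pics/c2.png',cv2.cvtColor(cv2.resize(a['img'][170:320,260:440],None,fx=3,fy=3),cv2.COLOR_RGB2BGR))
E
```

```text
[(0.94, [0.5258, 0.2454, 0.1005]), (0.69, [0.2265, 0.3051, 0.0647])]
```

View pics/c2.png

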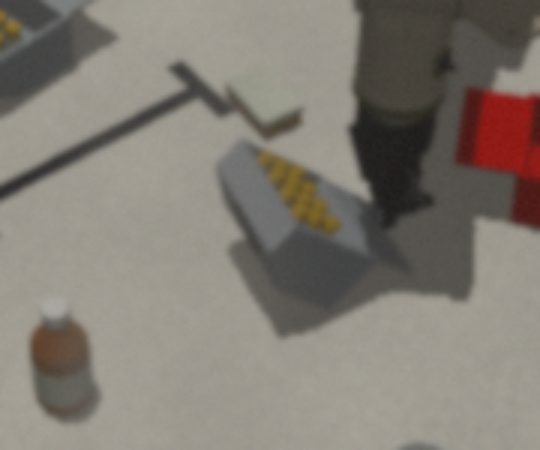

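```bash
cat >> h.py <<'E'
def tipped(o,th,pts):
    """crate-frame points of crate at o=(x,y,yaw), tipped th about heel -> world"""
    P=np.array(pts,float); x=P[:,0]+.065; z=P[:,2]; c,s=np.cos(th),np.sin(th)
    X=c*x-s*z-.065; Z=s*x+c*z; C,S=np.cos(o[2]),np.sin(o[2])
    return np.c_[o[0]+C*X-S*P[:,1],o[1]+S*X+C*P[:,1],Z]
SL=[(.015,.06,0),(.015,-.06,0),(.065,-.06,.035),(.065,.06,.035)]
def slope(p,o,th,name):
    q=proj(p,tipped(o,th,SL)); print(q.round(1).tolist())
    M=cv2.getPerspectiveTransform(q.astype(np.float32),np.float32([[0,240],[240,240],[240,120],[0,120]]))
    w=cv2.warpPerspective(p['img'],M,(240,360))
    c0=q.mean(0).astype(int); im=p['img'][c0[1]-40:c0[1]+40,c0[0]-50:c0[0]+50]
    big=cv2.resize(im,None,fx=5,fy=5,interpolation=cv2.INTER_CUBIC)
    g=cv2.copyMakeBorder(cv2.resize(w,(267,400)),0,0,0,0,0)
    out=cv2.convertScaleAbs(np.hstack([big,g]),alpha=1.4)
    cv2.imwrite('pics/'+name,cv2.cvtColor(out,cv2.COLOR_RGB2BGR))
E
python3 - <<'E'
from h import *
a=camera('scene'); o=(.565,.2095,np.radians(-11.6))
d=boxes_of('stamp',a); print([(b['conf'],b['position'],proj(a,b['position']).round(1)) for b in d])
print('stamp expected',tipped(o,.785,[(.04,0,.017)]),proj(a,tipped(o,.785,[(.04,0,.017)])))
slope(a,o,.785,'c3.png')
E
```

```text
[(0.81, [0.2263, 0.308, 0.065], array([450.5, 221.4])), (0.67, [0.5275, 0.2456, 0.0997], array([359.2, 245.7]))]
stamp expected [[0.56231571 0.21005101 0.08624224]] [[341.42254112 246.59630255]]
[[352.3, 267.9], [334.3, 238.5], [331.0, 225.6], [349.5, 255.2]]
```

View pics/c3.png

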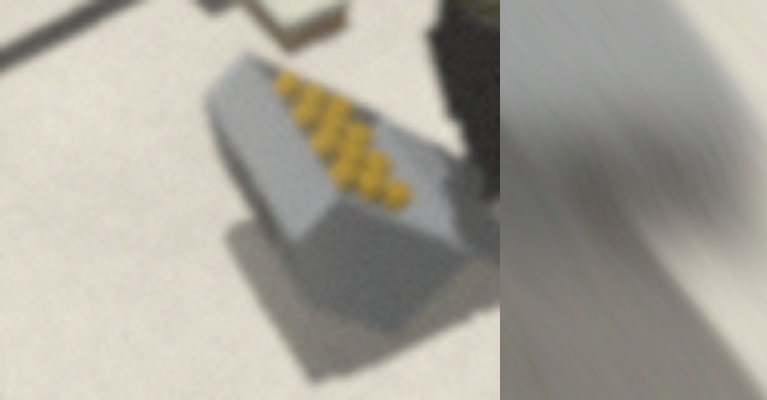

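carry_out(
  deltas=[
    [-0.01,0,0.02,0,-1],
    [-0.015,0,0.04,0,-1],
    [-0.015,0,0.05,0,-1],
    [-0.015,0,0.05,0,-1],
  ],
)

```text
clock: 6.98
position: [0.4122, 0.2404, 0.0391]
ee_rot: [0.996, -0.092, 0.002, 0.001]
ft_force: [-24.5, -16.3, 76.6]
grip_width: -0.003
grasp_force: 33.8
```

```bash
cat >> h.py <<'E'
def tip_fit(p,guess):
    """fit crate x,y,yaw,tilt: far-wall + slope silhouettes by tilt of far-wall/side plane normals from depth"""
    m=[r['region'] for r in outline_of('crate_a',p)]
    best=None
    for r in m:
        v,u=np.nonzero(r); W=world(p,np.c_[u,v]); W=W[np.hypot(*(W[:,:2]-guess[:2]).T)<.15]
        if len(W)>300: best=W;break
    z=best; print('z max',np.percentile(z[:,2],99.5),'xy ext',np.percentile(z,[1,99],axis=0).round(3).tolist()); return z
E
python3 - <<'E'
from h import *
a=camera('scene'); o=(.565,.2095,np.radians(-11.6))
print(manip.get_obs()['ft_force'],manip.get_obs()['position'])
W=tip_fit(a,o)
for th in(.65,.72,.785): print(th,'pred zmax',tipped(o,th,[(.065,0,.072)])[0])
slope(a,o,.785,'c4.png')
E
```

```text
[-24.31654346 -16.78483602  75.75959671] [0.41223271 0.24039077 0.03916718]
z max 0.14481386217325362 xy ext [[0.424, 0.155, 0.011], [0.573, 0.289, 0.144]]
0.65 pred zmax [0.56002128 0.21052198 0.13599227]
0.72 pred zmax [0.55056013 0.21246408 0.13985002]
0.785 pred zmax [0.54155785 0.21431198 0.14281923]
[[352.3, 267.9], [334.3, 238.5], [331.0, 225.6], [349.5, 255.2]]
```

View pics/c4.png

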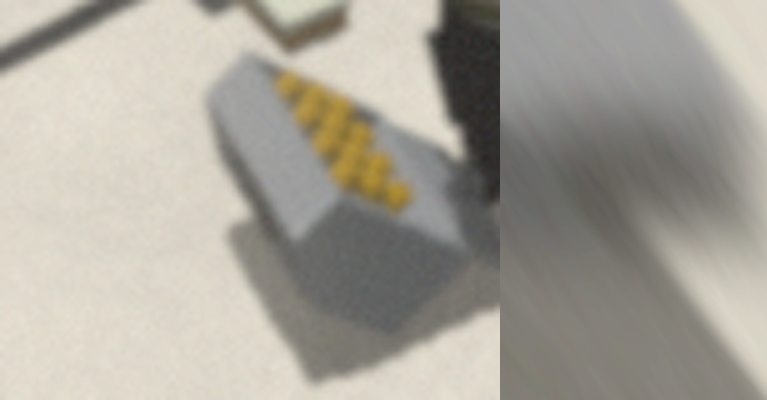

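carry_out(
  deltas=[
    [0.01,0,-0.03,0,-1],
    [0.015,0,-0.04,0,-1],
  ],
)

```text
clock: 7.32
position: [0.4127, 0.2399, 0.0409]
ee_rot: [0.996, -0.091, 0.0, -0.0]
ft_force: [-4.1, 0.3, 1.7]
grip_width: -0.001
grasp_force: 2.1
```

```bash
cat >> h.py <<'E'
def avg(n,k):
    ps=[camera(n) for _ in range(k)]; p=dict(ps[-1]); p['img']=np.mean([q['img'].astype(float) for q in ps],0); return p
def strip(p,o,th):
    """mean grey over the slope face: rows t along slope (toe..far), cols y left..right"""
    y=np.linspace(.055,-.055,12); t=np.linspace(-.3,1.3,9)
    g=np.float32(p['img'].mean(2)); out=[]
    for tt in t:
        P=np.c_[np.full(12,.015+.05*tt),y,np.full(12,.035*tt)]
        q=proj(p,tipped(o,th,P)).astype(np.float32)
        out.append(cv2.remap(g,q[None,:,0],q[None,:,1],cv2.INTER_LINEAR)[0])
    print(np.array(out).round(0).astype(int))
E
python3 - <<'E'
from h import *
o=manip.get_obs();print(o['position'],o['ft_force'])
p=avg('scene',8)
np.save('left_tip.npy',p['img'])
for dx in(0,.008):
    strip(p,(.563+dx,.2095,np.radians(-11.6)),.785)
E
```

```text
[0.4127468  0.23990929 0.04093921] [-4.06989938  0.26025843  1.67539252]
[[ 88  87  85  86  87  86  87  85  96 133 140 138]
 [ 84  82  81  82  82  82  78  86 116 121 123 123]
 [ 78  77  77  78  78  71  75  93  98 103 102 109]
 [ 76  75  74  75  69  68  75  79  83  83  89 100]
 [ 75  73  76  74  71  71  72  75  74  79  88 101]
 [ 75  78  84  80  79  78  79  77  80  86  92 105]
 [ 79  97  93  93  91  92  88  91  93  96  98 113]
 [107 104 105 103 104 103 103 103 105 104 110 124]
 [111 111 111 111 111 111 111 112 111 113 120 148]]
[[ 89  90  92  91  92  92  93  94  99 144 149 148]
 [ 89  91  91  92  92  92  92  96 140 150 148 149]
 [ 90  89  90  90  91  91  92 135 148 148 146 149]
 [ 86  87  87  88  87  88 126 141 142 139 143 144]
 [ 82  83  84  80  81 110 125 128 125 131 135 146]
 [ 78  79  75  72  91 100 107 104 111 119 136 145]
 [ 76  73  66  75  79  85  84  91  99 120 136 145]
 [ 76  69  71  72  74  75  78  86 100 119 137 147]
 [ 79  78  77  78  77  77  85  89 103 123 141 150]]
```

carry_out(
  deltas=[
    [0.02,0,-0.05,0,-1],
    [0.04,0,-0.1,0,-1],
    [0.07,0,-0.145,0,-1],
    [0.1,0,-0.19,0,-1],
    [0.135,0,-0.23,0,-1],
    [0.17,0,-0.27,0,-1],
    [0.21,0,-0.3,0,-1],
    [0.25,0,-0.34,0,-1],
    [0.25,0,-0.45,0,-1],
    [0.25,0,-0.75,0,-1],
    [0.25,0,-1,0,-1],
  ],
)

```text
clock: 9.1
position: [0.45, 0.2331, 0.1928]
ee_rot: [0.996, -0.091, 0.001, -0.0]
ft_force: [0.7, -0.2, 0.4]
grip_width: 0.0
grasp_force: 0.0
```

```bash
python3 - <<'E'
from h import *
print(manip.get_obs()['position'])
p=camera('scene'); fit_crates(p,[(.53,.213),(.565,-.21)])
E
```

```text
[0.44995796 0.23307812 0.1927603 ]
crate [  0.5664   0.2069 -12.452 ] size [0.197 0.129] 1661
crate [ 0.5989 -0.2065  8.9736] size [0.2   0.133] 1201
```

carry_out(
  deltas=[
    [0.3,1,0,0,-1],
    [0.3,1,0,0,-1],
    [0.3,1,0,0,-1],
  ],
)

```text
clock: 9.52
position: [0.467, 0.0736, 0.1911]
ee_rot: [0.996, -0.093, 0.001, 0.0]
ft_force: [0.2, 1.0, -0.3]
grip_width: -0.002
grasp_force: 0.0
```

carry_out(
  deltas=[
    [0.3,1,0,0,-1],
    [0.3,1,0,0,-1],
    [0.3,1,0,0,-1],
  ],
)

```text
clock: 9.9
position: [0.4836, -0.0823, 0.1911]
ee_rot: [0.996, -0.093, 0.001, 0.0]
ft_force: [0.2, 1.3, -0.5]
grip_width: -0.001
grasp_force: 0.0
```

carry_out(
  deltas=[
    [0.17,0.95,0,-0.31,-1],
    [0.17,0.95,0,-0.61,-1],
    [0.17,0.95,0,-0.61,-1],
    [0.17,0.95,0,-0.61,-1],
  ],
)

```text
clock: 10.4
position: [0.4824, -0.2253, 0.1908]
ee_rot: [0.998, 0.066, 0.0, 0.0]
ft_force: [0.4, 1.2, -0.6]
grip_width: -0.003
grasp_force: 0.0
```

carry_out(
  deltas=[
    [0,0,0.3,0,-1],
    [0,0,0.55,0,-1],
    [0,0,0.6,0,-1],
    [0,0,0.6,0,-1],
  ],
)

```text
clock: 10.9
position: [0.4833, -0.2226, 0.1012]
ee_rot: [0.998, 0.069, 0.0, 0.0]
ft_force: [-0.4, -0.2, 0.0]
grip_width: 0.0
grasp_force: 0.0
```

carry_out(
  deltas=[
    [0,0,0.045,0,-1],
    [-0.045,0,0.075,0,-1],
    [-0.09,0,0.105,0,-1],
    [-0.13,0,0.145,0,-1],
    [-0.163,0,0.185,0,-1],
    [-0.19,0,0.23,0,-1],
    [-0.22,0,0.275,0,-1],
    [-0.24,0,0.325,0,-1],
    [-0.26,0,0.375,0,-1],
    [-0.26,0,0.395,0,-1],
    [-0.26,0,0.41,0,-1],
  ],
)

```text
clock: 12.28
position: [0.4431, -0.2285, 0.0396]
ee_rot: [0.998, 0.068, -0.001, -0.0]
ft_force: [-17.8, 5.2, 38.6]
grip_width: 0.001
grasp_force: 20.0
```

```bash
python3 - <<'E'
from h import *
o=manip.get_obs();print(o['position'],o['ft_force'])
p=avg('scene',4); c=(.597,-.207,np.radians(8)); strip(p,c,.785); slope(dict(p,img=p['img'].astype(np.uint8)),c,.785,'c5.png')
E
```

```text
[ 0.44313913 -0.22850359  0.0395677 ] [-17.78345338   5.21066376  38.55834701]
[[ 83  82  83  82  81  81  83  86 127 148 148 151]
 [ 81  81  78  79  78  80  83 122 134 137 136 136]
 [ 73  73  72  72  72  73  94  97  99  98 100 101]
 [ 68  67  67  67  67  71  70  71  70  71  72  89]
 [ 67  66  65  66  66  66  66  66  67  67  69  91]
 [ 67  65  67  66  66  67  66  67  67  67  71  93]
 [ 69  74  73  73  74  74  75  74  76  76  79 101]
 [ 95  95  96  97  96  97  97  97  98  98 102 122]
 [109 110 110 109 110 110 110 110 110 111 123 150]]
[[270.5, 187.1], [248.0, 169.8], [243.5, 157.5], [266.4, 174.7]]
```

View pics/c5.png

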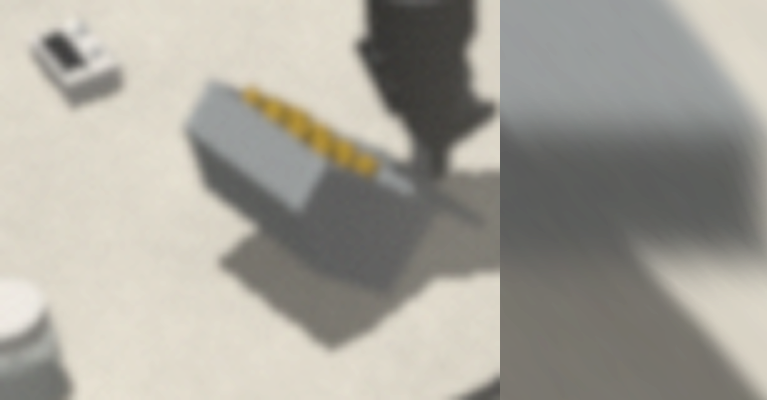

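```bash
python3 - <<'E'
from h import *
p=camera('scene'); L=np.float32(np.load('left_tip.npy')); 
for nm,img,o in(('L',L,(.563,.2095,np.radians(-11.8))),('R',np.float32(p['img']),(.597,-.207,np.radians(8)))):
    g=img.mean(2); y=np.linspace(.05,-.05,21)
    a=proj(p,tipped(o,.785,np.c_[np.full(21,.04),y,np.full(21,.017)])); n=np.array([a[-1,1]-a[0,1],a[0,0]-a[-1,0]]);n/=np.linalg.norm(n); s=np.arange(-6,6.1,1)
    q=(a[:,None]+s[None,:,None]*n).astype(np.float32)
    print(nm); print(cv2.remap(g,q[...,0],q[...,1],cv2.INTER_LINEAR).round().astype(int).T)
q=proj(p,tipped((.563,.2095,-.205),.785,[(.04,0,.017)]))[0].astype(int)
c=L[q[1]-25:q[1]+25,q[0]-30:q[0]+30]; c=np.clip((c-45)*3,0,255).astype(np.uint8)
cv2.imwrite('pics/c6.png',cv2.cvtColor(cv2.resize(c,None,fx=10,fy=10,interpolation=cv2.INTER_CUBIC),cv2.COLOR_RGB2BGR))
E
```

```text
L
[[ 74  74  75  85 104 114 113 113 113 113 113 113 114 113 114 114 114 114
  114 115 115]
 [ 74  74  77  89 108 114 113 113 113 113 113 113 114 113 114 114 114 114
  114 115 115]
 [ 75  75  78  90 110 113 112 112 112 112 112 112 113 112 112 112 113 113
  113 114 114]
 [ 75  75  78  92 107 108 106 107 107 107 106 107 108 106 106 106 107 107
  107 107 109]
 [ 75  76  77  88  97  96  95  95  95  94  93  94  94  93  92  92  92  94
   95  97  98]
 [ 75  74  75  80  84  82  80  80  79  78  78  79  80  80  78  77  79  81
   84  87  90]
 [ 75  73  74  75  76  73  69  69  70  71  71  72  74  76  75  74  77  80
   83  89  95]
 [ 76  76  76  76  75  70  68  69  73  80  84  85  87  90  89  89  92  95
   99 105 113]
 [ 80  80  81  81  80  77  75  76  84 101 110 111 115 117 116 114 118 120
  123 127 134]
 [ 87  86  86  86  87  85  84  85  93 116 132 136 139 139 137 136 138 140
  140 142 145]
 [ 90  90  90  91  90  90  90  91  95 117 140 148 149 147 147 146 147 148
  148 147 148]
 [ 92  92  92  92  92  92  92  93  96 115 141 150 150 149 148 148 149 150
  149 148 148]
 [ 92  93  92  93  93  93  93 
[... 519 characters left out ...]
6  66  64  66  67  65  65  65  66  67  67  66  66  66  67  67
   66  66  68]
 [ 65  65  67  66  66  66  66  65  66  65  66  67  65  66  66  65  66  67
   67  70  79]
 [ 66  65  66  67  67  66  66  68  70  69  69  69  70  69  69  68  70  70
   73  80  97]
 [ 69  68  69  67  68  68  70  78  83  82  81  82  84  82  80  82  84  83
   88 105 124]
 [ 74  72  73  73  73  73  78  96 106 107 107 109 109 109 107 110 110 111
  115 129 142]
 [ 77  79  78  79  79  78  86 108 129 132 132 133 135 135 133 136 136 136
  139 148 152]
 [ 80  80  82  82  83  83  87 109 134 144 145 146 148 149 148 148 149 149
  149 153 155]
 [ 81  79  81  82  82  83  82 102 130 145 147 149 149 151 151 151 152 152
  152 155 155]]
```

View pics/c6.png

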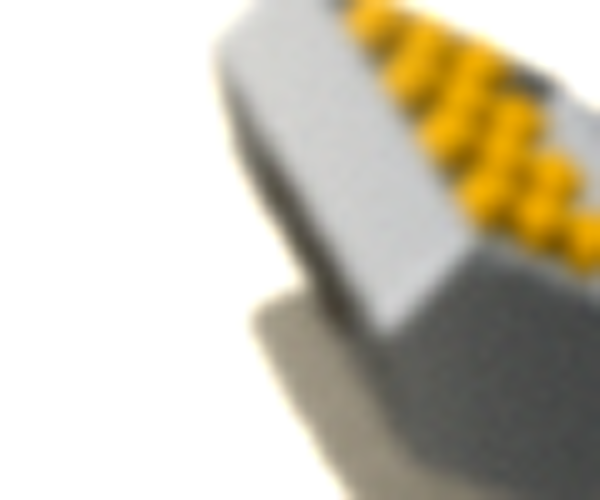

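carry_out(
  deltas=[
    [0.01,0,-0.02,0,-1],
    [0.02,0,-0.06,0,-1],
    [0.04,0,-0.11,0,-1],
    [0.07,0,-0.155,0,-1],
    [0.1,0,-0.2,0,-1],
    [0.135,0,-0.24,0,-1],
    [0.17,0,-0.28,0,-1],
    [0.21,0,-0.31,0,-1],
    [0.25,0,-0.35,0,-1],
    [0.25,0,-0.45,0,0],
    [0.25,0,-0.75,0,0],
    [0.25,0,-1,0,0],
  ],
)

```text
clock: 14.02
position: [0.4816, -0.2231, 0.1906]
ee_rot: [0.998, 0.069, 0.001, 0.0]
ft_force: [0.4, -0.8, -0.4]
grip_width: 0.497
grasp_force: 0.0
```

```bash
python3 - <<'E'
from h import *
o=manip.get_obs();print(o['position'],o['joint_pos'].round(2))
p=camera('scene'); fit_crates(p,[(.53,.213),(.565,-.21)])
p=camera('top'); fit_crates(p,[(.53,.213)])
E
```

```text
[ 0.48160983 -0.22311227  0.19062894] [ 0.6   0.19 -0.28  1.78  0.05  1.18 -1.13]
crate [  0.5663   0.2088 -13.7807] size [0.197 0.128] 1661
crate [ 0.6005 -0.2063  6.9653] size [0.199 0.131] 1189
crate [  0.5688   0.2076 -12.9074] size [0.196 0.125] 1672
```

carry_out(
  deltas=[
    [0.3,-1,0,-0.33,0],
    [0.3,-1,0,-0.66,0],
    [0.3,-1,0,-1,0],
    [0.3,-1,0,-1,0],
  ],
)

```text
clock: 14.62
position: [0.5056, -0.0655, 0.1886]
ee_rot: [0.945, 0.327, 0.0, -0.0]
ft_force: [-0.9, -0.4, -1.1]
grip_width: 0.498
grasp_force: 0.0
```

carry_out(
  deltas=[
    [1,-0.92,0,-0.33,0],
    [1,-0.92,0,-0.66,0],
    [1,-0.92,0,-1,0],
    [1,-0.92,0,-1,0],
    [1,-0.92,0,-1,0],
  ],
)

```text
clock: 15.25
position: [0.5392, 0.1321, 0.1883]
ee_rot: [0.83, 0.557, -0.0, -0.0]
ft_force: [-0.5, -0.5, -0.2]
grip_width: 0.502
grasp_force: 0.0
```

carry_out(
  deltas=[
    [1,-0.26,0,-0.33,0],
    [1,-0.26,0,-0.33,0],
    [1,-0.26,0,-0.33,0],
    [1,-0.26,0,-0.33,0],
  ],
)

```text
clock: 15.75
position: [0.5598, 0.2858, 0.1881]
ee_rot: [0.779, 0.627, -0.0, -0.0]
ft_force: [0.0, -0.5, 0.0]
grip_width: 0.499
grasp_force: 0.0
```

carry_out(
  deltas=[
    [0.14,0.04,0,0,0],
    [0.14,0.04,0.3,0,0],
    [0.14,0.04,0.6,0,0],
    [0.14,0.04,0.85,0,0],
    [0.14,0.04,1,0,0],
    [0.14,0.04,1,0,0],
  ],
)

```text
clock: 16.5
position: [0.57, 0.3028, 0.0376]
ee_rot: [0.779, 0.627, -0.001, 0.0]
ft_force: [-0.4, 0.8, 1.0]
grip_width: 0.503
grasp_force: 0.0
```

```bash
python3 - <<'E'
from h import *
o=manip.get_obs();print(o['position'],o['joint_pos'].round(2),o['ft_force'])
p=camera('scene'); fit_crates(p,[(.53,.213)]); save(p,'s7.png')
cv2.imwrite('pics/c7.png',cv2.cvtColor(cv2.resize(p['img'][160:320,260:440],None,fx=3,fy=3),cv2.COLOR_RGB2BGR))
E
```

```text
[0.57004239 0.30277835 0.0376045 ] [-0.11  0.65 -0.61  1.58  0.41  1.04 -1.05] [-0.44894334  0.83809471  1.0057237 ]
crate [  0.572    0.2299 -13.2004] size [0.198 0.181] 1058
```

View pics/c7.png

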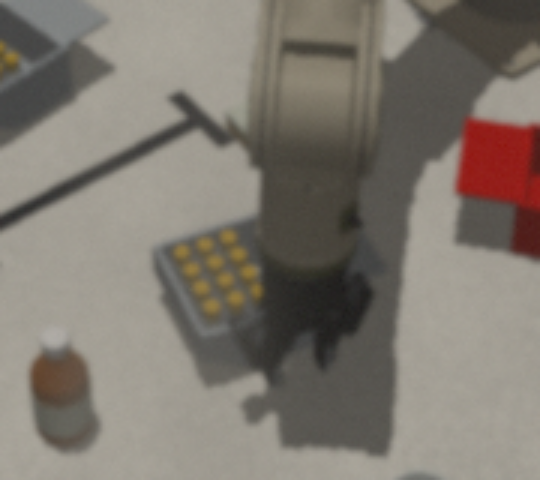

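carry_out(
  deltas=[
    [-0.07,0,0,0,0],
    [-0.12,0,0,0,0],
    [-0.17,0,0,0,0],
    [-0.22,0,0,0,0],
    [-0.28,0,0,0,0],
    [-0.35,0,0,0,0],
    [-0.42,0,0,0,0],
    [-0.49,0,0,0,0],
    [-0.56,0,0,0,0],
    [-0.63,0,0,0,0],
    [-0.7,0,0,0,0],
    [-0.77,0,0,0,0],
    [-0.82,0,0,0,0],
    [-0.85,0,0,0,0],
    [-0.85,0,0,0,0],
  ],
)

```text
clock: 18.42
position: [0.5426, 0.1795, 0.0385]
ee_rot: [0.779, 0.627, -0.001, 0.0]
ft_force: [0.0, -0.8, 0.3]
grip_width: 0.502
grasp_force: 0.0
```

```bash
python3 - <<'E'
from h import *
p=camera('scene'); vis=[b for b in boxes_of('crate_a',p)]; print([(b['position'],b['conf']) for b in vis])
cv2.imwrite('pics/c8.png',cv2.cvtColor(cv2.resize(p['img'][150:310,220:400],None,fx=3,fy=3),cv2.COLOR_RGB2BGR))
E
```

```text
[([0.5811, -0.1963, 0.063], 0.95), ([0.5665, 0.1142, 0.0734], 0.81), ([0.6255, -0.0383, 0.0023], 0.68), ([0.2285, 0.3039, 0.0658], 0.58)]
```

View pics/c8.png

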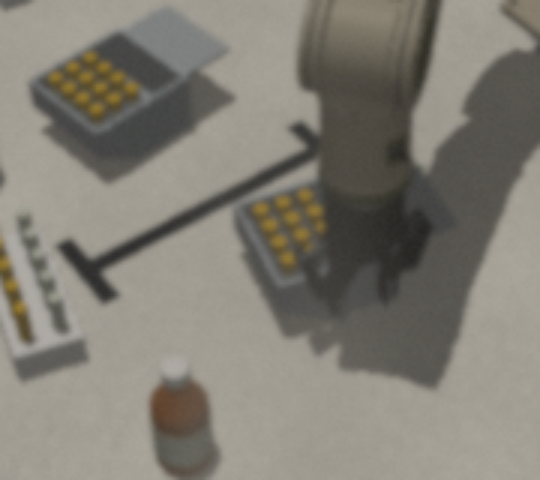

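carry_out(
  deltas=[
    [-0.05,0,0,0,0],
    [-0.11,0,0,0,0],
    [-0.18,0,0,0,0],
    [-0.25,0,0,0,0],
    [-0.32,0,0,0,0],
    [-0.39,0,0,0,0],
    [-0.46,0,0,0,0],
    [-0.53,0,0,0,0],
    [-0.6,0,0,0,0],
    [-0.67,0,0,0,0],
    [-0.73,0,0,0,0],
    [-0.77,0,0,0,0],
    [-0.8,0,0,0,0],
    [-0.8,0,0,0,0],
    [-0.7,0,-0.3,0,0],
    [-0.6,0,-0.7,0,0],
    [-0.2,0,-1,0,0],
    [0.2,0,-1,0,0],
    [0.5,0,-1,0,0],
    [0.5,0,-1,0,0],
  ],
)

```text
clock: 21.02
position: [0.5576, 0.259, 0.1887]
ee_rot: [0.777, 0.63, 0.0, -0.001]
ft_force: [-0.1, -0.9, 0.8]
grip_width: 0.5
grasp_force: 0.0
```

```bash
python3 - <<'E'
from h import *
for n in('scene','top'):
    p=camera(n); print(n)
    try: fit_crates(p,[(.485,-.01),(.565,-.21)])
    except Exception as e: print(e)
print(manip.get_obs()['position'])
for b in boxes_of('slide_box',p)[:2]: print(b['position'],b['conf'])
E
```

```text
scene
crate [ 4.8800e-01 -2.2000e-02  8.0952e+01] size [0.229 0.193] 1171
crate [  0.5662  -0.1964 -81.5512] size [0.227 0.2  ] 1309
top
crate [ 4.85700e-01 -2.21000e-02  7.80845e+01] size [0.223 0.196] 1601
crate [  0.567   -0.1955 -82.0543] size [0.226 0.196] 1834
[0.55857612 0.25407438 0.18833273]
[0.383, 0.0019, 0.0236] 0.57
```

```bash
python3 - <<'E'
import re
s=open('h.py').read()
s=s.replace("def fit_crates(p,near=None):","def fit_crates(p,near=None,split=None):").replace("X=X[ok]\n","X=X[ok]\n    if split is not None: X=X[X[:,1]>split]\n")
open('h.py','w').write(s)
E
python3 - <<'E'
from h import *
for n in('scene','top'):
    p=camera(n); fit_crates(p,[(.485,-.01)],split=-.12)
E
```

```text
crate [ 5.24800e-01 -1.22000e-02 -1.25841e+01] size [0.185 0.132] 1058
crate [ 5.20900e-01 -1.17000e-02 -1.22718e+01] size [0.196 0.123] 1537
```

carry_out(
  deltas=[
    [-0.4,0,0,0,0],
    [-0.8,0,0.2,0,0],
    [-1,0,0.5,0,0],
    [-1,0,0.8,0,0],
    [-1,0,1,0,0],
    [-1,0,1,0,0],
  ],
)

```text
clock: 22.02
position: [0.5255, 0.1057, 0.0373]
ee_rot: [0.779, 0.627, -0.002, -0.001]
ft_force: [-0.6, -0.4, -0.6]
grip_width: 0.497
grasp_force: 0.0
```

carry_out(
  deltas=[
    [-0.1,0,0,0,0],
    [-0.2,0,0,0,0],
    [-0.26,0,0,0,0],
    [-0.3,0,0,0,0],
    [-0.34,0,0,0,0],
    [-0.39,0,0,0,0],
    [-0.43,0,0,0,0],
    [-0.46,0,0,0,0],
    [-0.475,0,0,0,0],
    [-0.475,0,0,0,0],
    [-0.475,0,0,0,0],
    [-0.35,0,-0.2,0,0],
    [-0.2,0,-0.6,0,0],
    [0.2,0,-1,0,0],
    [0.6,0,-1,0,0],
    [0.9,0,-1,0,0],
    [0.9,0,-1,0,0],
    [0.9,0,-1,0,0],
  ],
)

```text
clock: 24.28
position: [0.5555, 0.2383, 0.188]
ee_rot: [0.779, 0.627, -0.001, 0.0]
ft_force: [0.2, -1.4, 0.3]
grip_width: 0.498
grasp_force: 0.0
```

```bash
python3 - <<'E'
from h import *
for n in('scene','top'):
    p=camera(n); fit_crates(p,[(.475,-.03)],split=-.135)
    if n=='top':
        # line: dark pixels beyond and before the crate
        for x in(.67,.72):
            y=np.linspace(-.1,.02,121); q=proj(p,np.c_[np.full(121,x),y,0*y]).astype(np.float32)
            g=cv2.remap(np.float32(p['img'].mean(2)),q[None,:,0],q[None,:,1],cv2.INTER_LINEAR)[0]
            w=np.clip(np.percentile(g,70)-20-g,0,None); print('line y at',x,(w*y).sum()/w.sum())
    for q in['slide_box','tube_rack','jar','reagent','crate_a']:
        print(n,q,[(np.round(b['position'],3).tolist(),round(b['conf'],2)) for b in boxes_of(q,p)[:3]])
print(manip.get_obs()['position'])
E
```

```text
crate [  0.5192  -0.0408 -15.0515] size [0.184 0.137] 1062
scene slide_box [([0.511, -0.031, 0.063], 0.21)]
scene tube_rack [([0.806, 0.006, 0.035], 0.83), ([0.51, -0.028, 0.065], 0.25)]
scene jar [([0.774, -0.204, 0.054], 0.68), ([0.583, -0.483, 0.022], 0.33)]
scene reagent [([0.783, 0.231, 0.077], 0.96)]
scene crate_a [([0.228, 0.304, 0.068], 0.9), ([0.587, -0.194, 0.064], 0.89), ([0.51, -0.028, 0.064], 0.63)]
crate [  0.5151  -0.037  -12.2717] size [0.195 0.123] 1589
line y at 0.67 -0.038404535743981054
line y at 0.72 -0.037427684256001764
top slide_box [([0.577, -0.212, 0.071], 0.29)]
top tube_rack [([0.797, -0.022, 0.035], 0.71), ([0.575, -0.214, 0.073], 0.46)]
top jar [([0.486, -0.034, 0.068], 0.51), ([0.799, -0.023, 0.034], 0.41), ([0.58, -0.498, 0.024], 0.29)]
top reagent [([0.758, 0.208, 0.083], 0.79)]
top crate_a [([0.576, -0.213, 0.074], 0.88), ([0.222, 0.295, 0.074], 0.86), ([0.49, -0.034, 0.072], 0.82)]
[0.55565759 0.23909327 0.18884009]
```

```bash
python3 -c "
from h import *
print(ticket.hand_in())"
```

```text
the job is handed in; nothing more can be done
None
```

I tipped the left crate, then the right, and pushed the left crate until its middle was within about 2 mm of the dispatch line; I left the right crate where it stood and handed the job in. I chose the left crate mostly by elimination: the right crate's underside was clearly bare, while the left's was seen too edge-on to make out the stamp.

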